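# Swing the griddle about its peg to stow it under the wire shelf

## Robot

A 7-joint arm with a two-finger parallel gripper is mounted at the origin on the work surface. World frame = base frame: x ahead of the robot, y to its left, z up, the work surface at z = 0. Lengths are in m, angles in rad, forces in N, time in s.
With the tool pointing down it reaches from about 0.4 to 0.85 m from the base axis. Payload 10.4 kg.
Tool frame: the origin (TCP) lies at the very end of the fingers, on their centre line; the grasp point (between the pads) lies 19 mm behind it; z points along the fingers, y is the direction in which the jaws open and shut (so a half turn about z gives the same grasp; the last joint's range is limited). The gripper opens to 87 mm and grips with 3 to 60 N. Pads are 19 mm wide; open, the fingers measure 117 mm over their backs; the gripper's body (75 mm by 190 mm) begins 51 mm behind the grasp point.
Start: joints at [-1.184, 0.332, -0.065, 1.46, 0.022, 1.35, -0.088], TCP at [0.249, 0.573, 0.223] pointing down, gripper open.
Joint ranges: [-2.6, 2.6], [-0.5, 2.12], [-1.47, 1.34], [0.16, 2.42], [-1.27, 4.41], [0.06, 2.06], [-2.6, 2.6]. Speed limits (rad/s): [2.22, 2.22, 2.79, 2.79, 3.14, 3.14, 3.14].

## Interface

Orientations are given as a unit quaternion [x, y, z, w].
In Python, from bench import read_state, camera, close_job gives the robot as it stands.
- The arm moves only by the shell command python3 -m inch 'ROWS' [OPENING] [FORCE]. ROWS is JSON, a list of rows, each a list of 6 numbers: the shift along the tool's x, y, z as a fraction of full scale, then the turn, a rotation vector about the tool's x, y, z as a fraction of full scale. In form: [[tx, ty, tz, ax, ay, az], ...]. A call has 1 to 5 rows; each row shifts and turns the commanded pose from where the row before left it, along the tool's axes as they then stand; what a row does not reach is not made up. Full scale, the value 1, is 0.04 m for a shift and 120 degrees for a turn. A row lasts 1/8 s, in which the tool goes at most 62.5 mm and 10.7 degrees, less where a joint would pass 70% of its speed; a pose out of reach is approached as far as the arm can. A call with a number of a shift or a turn outside -1 to 1 is refused whole. A call with a gripper value outside its range is refused whole. OPENING is the opening, from -1 (shut) to 1 (fully open), so that 0 is half open, set as the call begins (- or left out, the last holds). The fingers move at their own pace and stop on an object; FORCE is the grip in N (left out, the last holds). Time passes only in rows, so rows that do not move let the fingers close. It gives the time, the measured TCP pose, the force and the opening at its end, in the units of the state.
- read_state(): the state, without advancing time (a new reading comes with each control period).
- camera(name): name is "side" or "top" or "wrist"; returns a dict with "img" (480x640x3 uint8, red, green, blue), "depth" (480x640 float32, m along the optical axis (not along the pixel's ray), 0 where there is no reading), "fx", "fy", "cx", "cy" (pixels), "position" and "orientation" of the camera in the world; the wrist camera has in their place "tool_from_camera" (4x4, takes a point from camera to tool coordinates, whose origin is the TCP and whose axes are the flange's). Camera axes: x right, y down, z forward; pixel columns grow to the right and rows downward; lengths in m; the calibration is good to about 2 mm. A picture is of the moment at which its call begins: read the wrist's pose just before it.
- close_job(): hands the job in, once; it reports no verdict.
The state is a dict: "time": time; "joint_positions": joint angles; "joint_vel": joint speeds; "joint_torque": joint torques, N m; "ee_pos": TCP position; "eef_rot": TCP orientation; "ft_force": force on the tool from outside, world axes, zero at the start; "torque": the same for the moment, N m; "width": finger opening in m.
Only numpy, scipy, OpenCV 4.12 (cv2) and the standard library are available. Lean on these libraries where they do the work, as an engineer would, in place of code of your own. Each camera call takes 0.05 s, during which the arm holds its last target.

## Task

Put the cast-iron griddle away under the wire shelf: push it along the ledge until its V notch sits on the upright peg, then swing it round that peg, the notch staying on it, until its back edge lies flush against the stop block, and give it a light steady press home against both peg and block before letting go. Push gently, keep the griddle flat on the ledge, do not bump the wire shelf, and leave the container, bowl, spoon and bottle opener where they are.

Things in the scene. Friction and masses are not known exactly. Their poses are not given: they have to be found in the camera images.
- griddle: Loose black ribbed cast-iron griddle, 0.64 to 0.83 kg. Origin: at ledge level under the point where the peg's axis sits when the notch is home. x points out of the notched back edge, y along the long side. Spans x -90 (front edge) to +12 mm (back edge), y -155 to +40, z 10 to 24 mm (rim to 27), on four 10 mm feet. Centre of mass x -40, y -58. Home: axes parallel to the rack's, origin on the peg.
- notch (a point): point 17 mm above the griddle's origin, in the middle of a 60 degree V notch in the back edge, mouth 28 mm wide, apex 12 mm behind this point; it centres itself on the peg. It starts 30 to 50 mm short of the peg; the griddle starts turned 0.4 to 0.8 rad clockwise, seen from above, from home
- front_edge (a point): on the griddle's straight front edge (a vertical face 10 to 24 mm above the ledge), at x -90, y -75, z 17 mm in its frame. A push here (or within 20 mm), square to the edge, keeps the notch on the peg through the swing and brings it to the block; it takes roughly 3 to 10 N, unknown, and sticks and slips. A pushing tool that also bears down makes it drag or stick
- front_rod (a point): on the shelf's front top rod (8 mm, axis 145 mm above the ledge). With the griddle home its front edge lies 20 mm inside this rod, so a tool that pushes it there must lean about 30 to 45 degrees from vertical, its upper end back out of the shelf
- rack: Fixed steel-wire counter shelf, open at its front (-x) side. Origin: on the ledge at the foot of the peg; x into the shelf (away from the robot, within 0.22 rad), y along it. Wire top, z 141 to 149 mm, spans x -114 to +79, y -264 to +144 mm; an 8 mm rod leg at each corner.
- peg: Fixed upright steel peg, 12 mm diameter, 45 mm tall, with a 28 mm foot flange 3 mm thick, under the shelf at the rack's origin; its own origin and axes are those of the rack
- peg_axis (a point): point on the peg's axis 17 mm above the ledge
- stop: Fixed aluminium stop block under the shelf, 14 x 40 x 40 mm, rigid; its body origin and axes are those of the rack. Its front face (facing -x) stands at x = +12 mm, y -160 to -120 mm in the rack frame.
- stop_face (a point): centre of the stop block's front face, 20 mm above the ledge. A steady push of about 17 to 25 N on the griddle's front edge presses it home (part is lost in friction): first at y about -75 mm to bring it to the block, then at y about -45 mm to seat the notch, last at y about -80 mm so that both bear. Much more counts as ramming
- container: bystander: clear plastic jar with screw lid, 80 mm diameter, 100 mm tall, left (+y) of the shelf; origin at the centre of its underside
- bowl: bystander: small white ceramic bowl, 100 mm diameter, 45 mm tall, right (-y) of the shelf; origin at the centre of its underside
- spoon: bystander: wooden spoon 240 mm long, lying along the rear of the wire shelf top; origin at its middle
- opener: bystander: flat steel bottle opener about 120 mm long, 5 mm thick, lying on the ledge in front of the container, handle towards the robot; origin near its middle
Mind the look-alikes: they are no part of the job. Of the things like the griddle, leave any that is blue, pink or white; of the rest the smaller one is meant.

How it is judged:
On the way, in this order (a step that is already met when the one before it is completed fails the run):
1. the notch sits on the peg (within 6 mm) while the griddle is still turned more than 0.2 rad (11 degrees) out from home (horizontal distance between notch and peg_axis below 0.006 m and angle between the x axis of griddle and the x axis of rack, either way round above 0.2 rad), for 0.1 s.
2. the swing: the notch is still on the peg (within 12 mm) with the griddle between 0.08 and 0.2 rad from home (horizontal distance between notch and peg_axis below 0.012 m and angle between the x axis of griddle and the x axis of rack, either way round between 0.08 and 0.2 rad), for 0.02 s.
3. the griddle lies square to the shelf (within 0.03 rad) and is pressed home for 0.2 s with more than 1 N against the peg and more than 1 N against the stop block (angle between the x axis of griddle and the x axis of rack, either way round below 0.03 rad and contact force between griddle and peg above 1 N and contact force between griddle and stop above 1 N), for 0.2 s.
At the end, for the whole second after the job is handed in: the griddle stands flat on the ledge at rest, its heading within 0.03 rad (1.7 degrees) of the shelf's and its notch within 5 mm of the peg's axis; container, bowl, spoon and opener within 20 mm of where they were (angle between the x axis of griddle and the x axis of rack, either way round below 0.03 rad and horizontal distance between notch and peg_axis below 0.005 m and height (world z) of griddle below 0.004 m and linear speed of griddle below 0.01 m/s and angle between griddle's own z axis and vertical below 0.03 rad and distance of each of container, bowl, spoon, opener from where it was at the start of the episode below 0.02 m); the robot touches nothing.
It fails at once if the griddle is rammed into the peg (over 60 N, both notch walls summed) or the stop block (over 45 N) (contact force between griddle and peg above 60 N or contact force between griddle and stop above 45 N).
It fails at once if the griddle is lifted more than 12 mm or tipped more than 0.15 rad (height (world z) of griddle above 0.012 m or angle between griddle's own z axis and vertical above 0.15 rad).
It fails at once if the robot bumps the wire shelf, peg or block with more than 10 N (contact force between any of the fingers, the arm and rack above 10 N).
It fails at once if the container, bowl, spoon or opener is moved more than 20 mm (distance of any of container, bowl, spoon, opener from where it was at the start of the episode above 0.02 m).
It also fails if it takes over 72 s, if anything falls off the work surface, if the arm or the gripper's body presses on something with over 40 N, if the wrist force passes 120 N, or if a joint passes its speed limit or range.

## Working session

There is one attempt and no reset: what is moved stays moved. The work goes in short steps, Python scripts to look and compute and a shell command to move; the robot and the scene stay as the last step left them, time stands still between calls to the robot, and variables do not carry over. Pictures are saved under pics/ and viewed, and the job is handed in when it is done.

```bash
ls; mkdir -p pics; python3 - <<'E'
from bench import *
import cv2
s=read_state()
for k,v in s.items(): print(k,v)
for n in ['side','top','wrist']:
    c=camera(n); cv2.imwrite(f'pics/{n}0.png',c['img'][:,:,::-1])
    import numpy as np; np.savez(f'pics/{n}0.npz',**{k:v for k,v in c.items()})
    print(n,{k:v for k,v in c.items() if k not in('img','depth')})
E
```

```text
pics
time 0.0
joint_positions [-1.18361092  0.3328712  -0.06467563  1.46094017  0.02157217  1.34987527
 -0.08848795]
joint_vel [-1.25975258e-03  7.62560003e-04  1.52873683e-05  1.85855690e-04
 -1.21967429e-03 -2.15242259e-04 -4.78716719e-04]
joint_torque [ 7.37404371e-04 -6.23270631e+01  2.50805245e-02 -3.89881253e+01
 -6.12211623e-02  3.99996678e-02  1.78530636e-04]
ee_pos [0.24886615 0.57290166 0.22175482]
eef_rot [ 2.03460170e-01  9.79082974e-01 -6.89563907e-04 -1.20371595e-04]
ft_force [-0.25328325  0.74890467  0.23301606]
torque [ 0.00242132  0.04003805 -0.05255155]
width 0.08688159045767152
side {'fx': 545.1318230780636, 'fy': 545.1318230780636, 'cx': 315.8761317598977, 'cy': 243.0754830719312, 'position': array([-0.16730122, -0.71412249,  1.16369715]), 'orientation': array([ 0.85904001, -0.36026145,  0.14020198, -0.33556722])}
top {'fx': 457.2022157044949, 'fy': 457.2022157044949, 'cx': 324.4186106284072, 'cy': 239.85728484966535, 'position': array([ 0.44590888, -0.02520376,  1.15152805]), 'orientation': array([ 0.71194168, -0.7011094 ,  0.0352916 , -0.01841605])}
wrist {'fx': 431.6958368641959, 'fy': 431.6958368641959, 'cx': 321.9169994550472, 'cy': 239.37693868791442, 'tool_from_camera': array([[-1.76282302e-04, -9.67473977e-01, -2.52970497e-01,
         6.97164835e-02],
       [ 9.99999962e-01, -1.17437894e-04, -2.47713430e-04,
        -9.69251445e-04],
       [ 2.09947975e-04, -2.52970531e-01,  9.67473962e-01,
        -1.62700783e-01],
       [ 0.00000000e+00,  0.00000000e+00,  0.00000000e+00,
         1.00000000e+00]])}
```

View pics/side0.png

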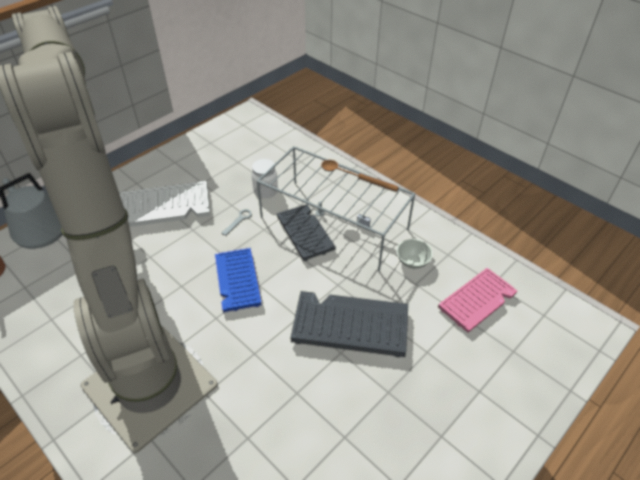

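View pics/top0.png

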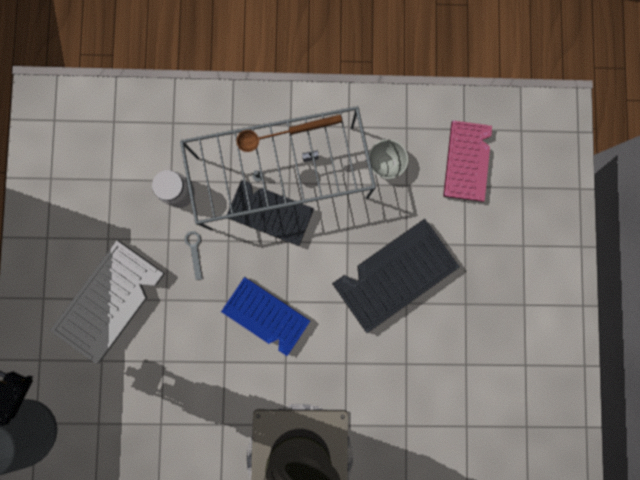

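```bash
python3 - <<'E'
import numpy as np,cv2
a=np.load('pics/top0.npz')['img'][:,:,::-1]
cv2.imwrite('pics/top0c.png',cv2.resize(a[90:260,160:430],None,fx=2.96,fy=2.96,interpolation=cv2.INTER_CUBIC))
a=np.load('pics/side0.npz')['img'][:,:,::-1]
cv2.imwrite('pics/side0c.png',cv2.resize(a[130:300,210:450],None,fx=3.3,fy=3.3,interpolation=cv2.INTER_CUBIC))
E
```

```text
(no output)
```

View pics/top0c.png

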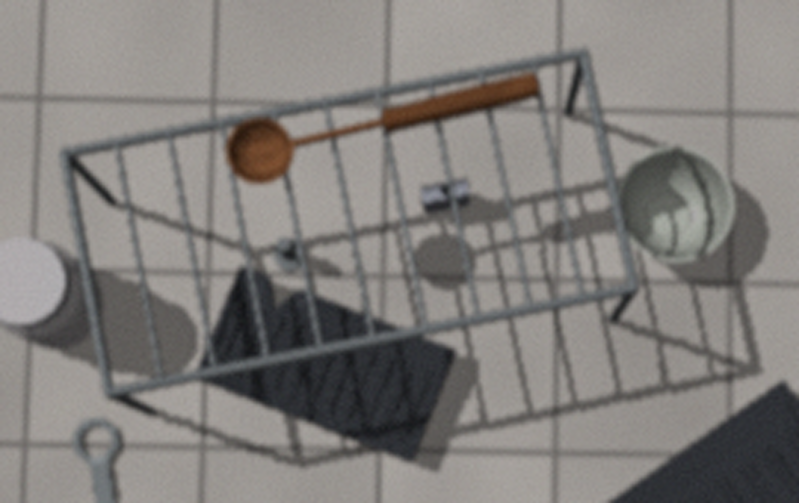

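View pics/side0c.png

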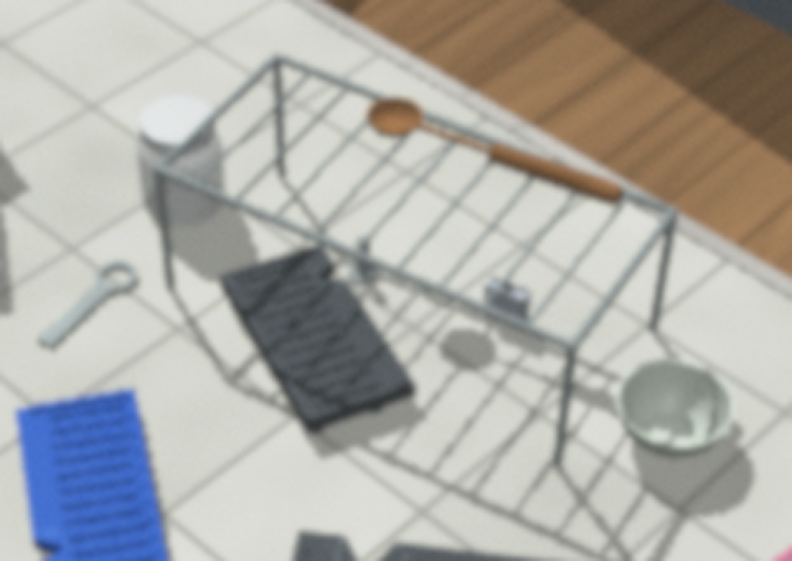

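```bash
cat > h.py <<'E'
import numpy as np,cv2
from scipy.spatial.transform import Rotation as R
def ray(c,u,v,z):
    d=R.from_quat(c['orientation']).apply([(u-c['cx'])/c['fx'],(v-c['cy'])/c['fy'],1.])
    p=np.array(c['position']); return p+d*(z-p[2])/d[2]
def proj(c,P):
    q=R.from_quat(c['orientation']).inv().apply(np.atleast_2d(P)-c['position'])
    return np.c_[q[:,0]/q[:,2]*c['fx']+c['cx'],q[:,1]/q[:,2]*c['fy']+c['cy']]
def fit(model,meas):  # 2D rigid, returns x,y,th, residuals
    model=np.array(model,float);meas=np.array(meas,float)[:,:2]
    a=model-model.mean(0);b=meas-meas.mean(0)
    th=np.arctan2((a[:,0]*b[:,1]-a[:,1]*b[:,0]).sum(),(a*b).sum())
    M=np.array([[np.cos(th),-np.sin(th)],[np.sin(th),np.cos(th)]])
    t=meas.mean(0)-M@model.mean(0)
    return t,th,meas-(model@M.T+t)
def load(n): 
    d=np.load(n,allow_pickle=True); return {k:d[k] for k in d}
E
python3 - <<'E'
from h import *
t=load('pics/top0.npz');s=load('pics/side0.npz')
tc=lambda u,v:(160+u/2.96,90+v/2.96)
sc=lambda u,v:(210+u/3.3,130+v/3.3)
m=np.array([[75,140],[75,-260],[-110,-260],[-110,140]])/1000
ptop=[tc(68,152),tc(585,55),tc(635,285),tc(110,392)]
pside=[sc(278,62),sc(674,215),sc(572,346),sc(158,168)]
for c,p in((t,ptop),(s,pside)):
    w=np.array([ray(c,u,v,.145) for u,v in p]); r=fit(m,w); print('rack',r[0],r[1],'\n',w.round(3).tolist(),'\n',(r[2]*1e3).round(1).tolist())
g=np.array([[12,40],[12,-155],[-90,-155],[-90,40]])/1000
gt=[tc(240,270),tc(455,350),tc(415,460),tc(205,375)]
gs=[sc(318,250),sc(413,385),sc(313,428),sc(222,280)]
for c,p in((t,gt),(s,gs)):
    w=np.array([ray(c,u,v,.025) for u,v in p]); r=fit(g,w); print('grid',r[0],r[1],'\n',w.round(3).tolist(),'\n',(r[2]*1e3).round(1).tolist())
print('peg top', ray(t,*tc(288,243),.045), ray(s,*sc(362,240),.045), 'base',ray(s,*sc(362,275),.003))
print('stop', ray(t,*tc(448,185),.04), 'side',ray(s,*sc(510,287),.04))
E
```

```text
rack [0.69436405 0.1181167 ] 0.21619500408687878 
 [[0.738, 0.27, 0.145], [0.822, -0.12, 0.145], [0.645, -0.159, 0.145], [0.557, 0.232, 0.145]] 
 [[0.1, -1.3], [-1.7, 0.2], [1.9, 0.5], [-0.3, 0.6]]
rack [0.6922753  0.11500462] 0.21678478114452354 
 [[0.732, 0.263, 0.145], [0.82, -0.123, 0.145], [0.644, -0.159, 0.145], [0.557, 0.23, 0.145]] 
 [[-3.7, -5.0], [-1.3, -0.5], [2.7, 3.3], [2.3, 2.2]]
grid [0.65303422 0.12245096] -0.34578434847398126 
 [[0.675, 0.158, 0.025], [0.61, -0.024, 0.025], [0.517, 0.008, 0.025], [0.585, 0.184, 0.025]] 
 [[-3.2, 1.7], [-1.6, 3.7], [1.4, 0.9], [3.5, -6.3]]
grid [0.64897897 0.11858491] -0.33613980482610123 
 [[0.669, 0.151, 0.025], [0.608, -0.026, 0.025], [0.514, 0.0, 0.025], [0.581, 0.185, 0.025]] 
 [[-4.0, -1.9], [-0.9, 5.3], [1.2, -1.9], [3.7, -1.5]]
peg top [0.69393583 0.11561679 0.045     ] [0.69200233 0.11616507 0.045     ] base [0.69046969 0.11442322 0.003     ]
stop [ 0.74684854 -0.01570271  0.04      ] side [ 0.74428927 -0.01647734  0.04      ]
```

Look-alikes (top view pixels): white (110,300), blue (267,316), pink (468,160), large black (398,275), small black (272,212). The crops show the last is the smaller dark one, half under the shelf with its notch towards the peg at (257,172). That is the one I'll move. Now the approach, with the fingers shut.

```bash
python3 -m inch '[[-0.66,-0.63,0.04,0,0,0],[-0.68,-0.65,0.04,0,0,0],[-0.68,-0.65,0.04,0,0,0],[-0.68,-0.65,0.04,0,0,0],[-0.68,-0.65,0.04,0,0,0]]' -1 20 && python3 -m inch '[[-0.68,-0.65,0.04,0,0,0],[-0.68,-0.65,0.04,0,0,0],[-0.68,-0.65,0.04,0,0,0],[-0.68,-0.65,0.04,0,0,0],[-0.68,-0.65,0.04,0,0,0]]'
cat >> h.py <<'E'
def togo(target,st=None,d=None):
    from bench import read_state
    s=st or read_state(); M=R.from_quat(s['eef_rot'])
    v=M.inv().apply(np.array(target)-s['ee_pos'])
    print('t',s['time'],'pos',np.round(s['ee_pos'],4),'F',np.round(s['ft_force'],1),'w',round(s['width'],4))
    print('axes x',M.as_matrix()[:,0].round(3),'y',M.as_matrix()[:,1].round(3),'z',M.as_matrix()[:,2].round(3))
    print('shift tool mm',(v*1e3).round(1),'fraction',(v/.04).round(3))
E
python3 -c "
from h import *
togo([.44,.12,.2])"
```

```text
time: 0.78
ee_pos: [0.3218, 0.3996, 0.2143]
eef_rot: [0.203, 0.979, -0.0, -0.0]
ft_force: [-0.3, -0.9, 0.1]
width: 0.0448
time: 1.4
ee_pos: [0.3947, 0.2262, 0.2064]
eef_rot: [0.203, 0.979, 0.0, -0.0]
ft_force: [-0.3, -0.3, -0.7]
width: 0.0017
t 1.4 pos [0.3947 0.2262 0.2064] F [-0.3 -0.3 -0.7] w 0.0017
axes x [-0.917  0.398  0.   ] y [0.398 0.917 0.   ] z [-0.  0. -1.]
shift tool mm [-83.8 -79.4   6.4] fraction [-2.096 -1.985  0.159]
```

Continue, then yaw −4° and tilt 40° (upper end back towards the robot).

```bash
python3 -m inch '[[-0.7,-0.66,0.05,0,0,0],[-0.7,-0.66,0.05,0,0,0],[-0.7,-0.66,0.05,0,0,-0.033],[0,0,0,0,-0.083,0],[0,0,0,0,-0.083,0]]' && python3 -m inch '[[0,0,0,0,-0.083,0],[0,0,0,0,-0.083,0],[0,0,0,0,0,0]]'
python3 -c "
from h import *
from bench import *
togo([.478,.101,.12])
s=read_state()
c=camera('wrist');np.savez('pics/w1.npz',pos=s['ee_pos'],rot=s['eef_rot'],**c);cv2.imwrite('pics/w1.png',c['img'][:,:,::-1])
c=camera('top');cv2.imwrite('pics/t1.png',c['img'][:,:,::-1])"
```

```text
time: 2.02
ee_pos: [0.4407, 0.1211, 0.2009]
eef_rot: [0.168, 0.97, -0.029, 0.173]
ft_force: [-1.1, 0.1, -0.3]
width: 0.0005
time: 2.4
ee_pos: [0.4384, 0.1215, 0.1992]
eef_rot: [0.157, 0.927, -0.059, 0.336]
ft_force: [-0.6, 0.1, 0.3]
width: 0.0008
t 2.4 pos [0.4384 0.1215 0.1992] F [-0.6  0.1  0.3] w 0.0008
axes x [-0.725  0.252 -0.641] y [ 0.331  0.944 -0.003] z [ 0.604 -0.214 -0.767]
shift tool mm [16.9 -6.  89.1] fraction [ 0.423 -0.149  2.228]
```

View pics/w1.png

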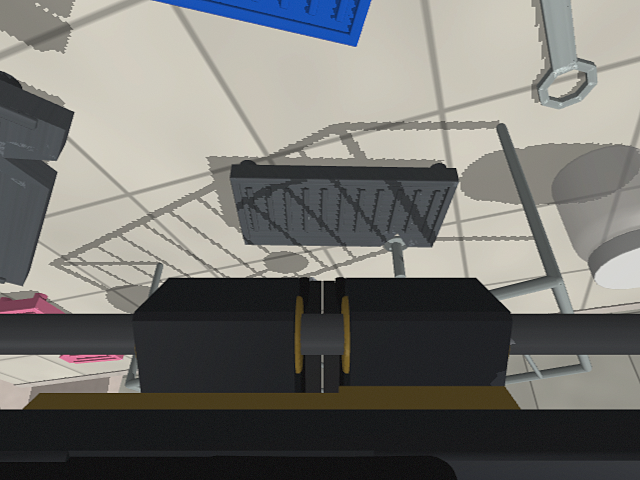

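```bash
python3 - <<'E'
from h import *
a=np.load('pics/w1.npz')['img'][:,:,::-1]
cv2.imwrite('pics/w1c.png',cv2.resize(a[150:290,210:480],None,fx=2.9,fy=2.9,interpolation=cv2.INTER_CUBIC))
E
```

```text
(no output)
```

View pics/w1c.png

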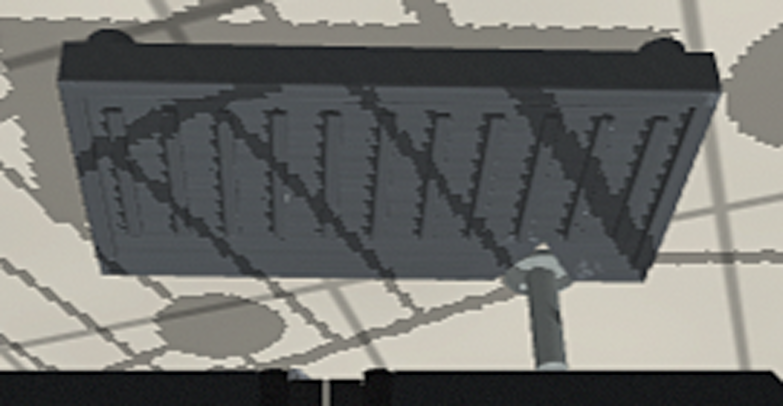

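View pics/t1.png

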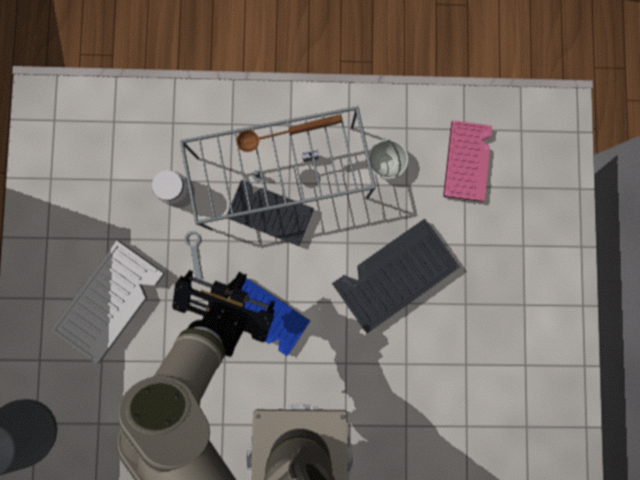

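```bash
cat >> h.py <<'E'
def wcam(d):
    M=R.from_quat(d['rot']).as_matrix(); T=d['tool_from_camera']
    e=dict(d); e['position']=M@T[:3,3]+d['pos']; e['orientation']=R.from_matrix(M@T[:3,:3]).as_quat(); return e
G=np.array([[12,40],[12,-155],[-90,-155],[-90,40]])/1000
E
python3 - <<'E'
from h import *
w=wcam(load('pics/w1.npz'))
k=lambda u,v:(210+u/2.9,150+v/2.9)
pts=[k(645,282),k(103,273),k(62,80),k(718,92)]
m=np.array([ray(w,*p,.026) for p in pts]); r=fit(G,m); print(r[0],r[1],(r[2]*1e3).round(1).tolist(),m.round(3).tolist())
print('bottom',ray(w,*k(65,42),.01),ray(w,*k(715,52),.01))
print('peg flange',ray(w,*k(537,275),.003))
E
```

```text
[0.65243204 0.12470852] -0.3598086663122839 [[-1.5, 0.2], [-1.5, 1.6], [1.9, 0.4], [1.1, -2.2]] [[0.676, 0.158, 0.026], [0.608, -0.023, 0.026], [0.515, 0.012, 0.026], [0.583, 0.192, 0.026]]
bottom [0.51554897 0.0104737  0.01      ] [0.58359783 0.1935128  0.01      ]
peg flange [0.69278233 0.11785267 0.003     ]
```

```bash
python3 -c "
from h import *
togo([.497,.100,.06])"; python3 -m inch '[[0.37,0,0.75,0,0,0],[0.37,0,0.75,0,0,0],[0.37,0,0.75,0,0,0],[0.37,0,0.75,0,0,0],[0,0,0,0,0,0]]';python3 -c "
from h import *
togo([.497,.100,.012])"
```

```text
t 2.5 pos [0.44   0.1213 0.2006] F [-0.3  0.1 -0.3] w 0.0004
axes x [-0.726  0.256 -0.639] y [ 0.334  0.943 -0.001] z [ 0.602 -0.214 -0.769]
shift tool mm [ 43.   -0.9 147.1] fraction [ 1.075 -0.023  3.677]
time: 3.12
ee_pos: [0.4691, 0.1076, 0.0805]
eef_rot: [0.161, 0.926, -0.062, 0.336]
ft_force: [0.5, -0.1, -0.4]
width: 0.0001
t 3.125 pos [0.4691 0.1076 0.0805] F [ 0.5 -0.1 -0.4] w 0.0001
axes x [-0.722  0.257 -0.643] y [ 0.341  0.94  -0.007] z [ 0.602 -0.224 -0.766]
shift tool mm [21.9  2.8 71. ] fraction [0.549 0.071 1.775]
```

```bash
python3 -m inch '[[0.25,0.02,0.6,0,0,0],[0.2,0.02,0.6,0,0,0],[0.08,0.02,0.4,0,0,0],[0,0,0,0,0,0],[0,0,0,0,0,0]]';python3 -c "
from h import *
togo([.497,.100,.012])"
```

```text
time: 3.75
ee_pos: [0.4935, 0.1045, 0.0204]
eef_rot: [0.159, 0.925, -0.06, 0.339]
ft_force: [0.4, -0.7, -0.1]
width: 0.0007
t 3.75 pos [0.4935 0.1045 0.0204] F [ 0.4 -0.7 -0.1] w 0.0007
axes x [-0.72   0.253 -0.646] y [ 0.335  0.942 -0.004] z [ 0.608 -0.22  -0.763]
shift tool mm [ 1.7 -3.   9.5] fraction [ 0.044 -0.075  0.237]
```

```bash
python3 -m inch '[[0.04,-0.07,0.22,0,0,0],[0,0,0,0,0,0]]';python3 -c "
from h import *
from bench import *
togo([.497,.100,.012])
s=read_state()
c=camera('wrist');np.savez('pics/w2.npz',pos=s['ee_pos'],rot=s['eef_rot'],**c);cv2.imwrite('pics/w2.png',c['img'][:,:,::-1])
c=camera('side');cv2.imwrite('pics/s2.png',cv2.resize(c['img'][150:330,180:420,::-1],None,fx=3,fy=3))"
```

```text
time: 4.0
ee_pos: [0.4963, 0.0998, 0.0121]
eef_rot: [0.159, 0.925, -0.061, 0.338]
ft_force: [-1.2, 0.5, 0.9]
width: 0.0
t 4.0 pos [0.4963 0.0998 0.0121] F [-1.2  0.5  0.9] w 0.0
axes x [-0.72   0.253 -0.646] y [ 0.335  0.942 -0.005] z [ 0.607 -0.22  -0.764]
shift tool mm [-0.4  0.4  0.4] fraction [-0.01  0.01  0.01]
```

View pics/w2.png

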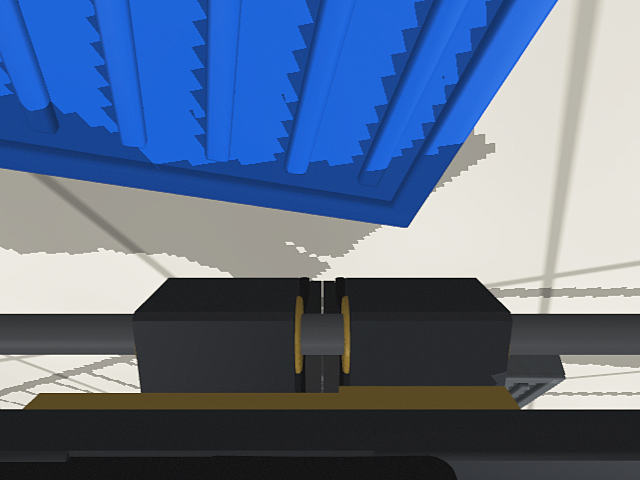

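View pics/s2.png

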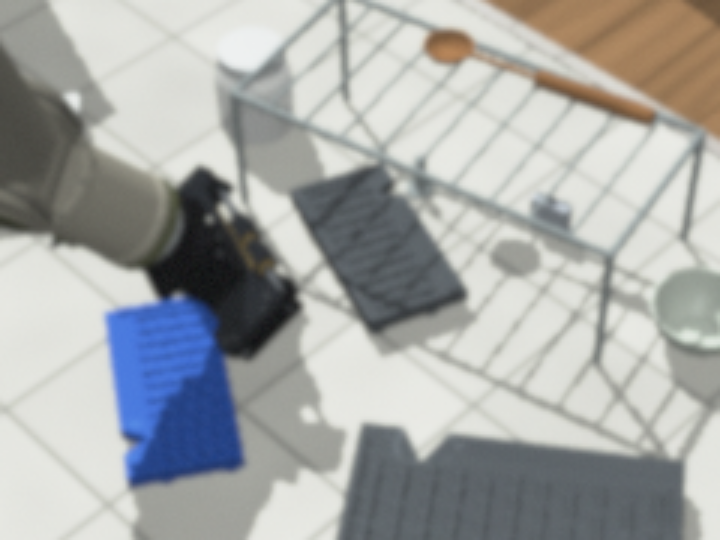

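```bash
python3 -m inch '[[-0.19,0,0.16,0,0,0],[-0.19,0,0.16,0,0,0],[-0.19,0,0.16,0,0,0],[0,0,0,0,0,0]]';python3 -c "
from h import *
from bench import *
togo([.5415-.007,.084+.0025,.012])"
```

```text
time: 4.6
ee_pos: [0.5248, 0.0893, 0.0113]
eef_rot: [0.16, 0.926, -0.061, 0.338]
ft_force: [0.4, 0.3, 0.1]
width: 0.0002
t 4.6 pos [0.5248 0.0893 0.0113] F [0.4 0.3 0.1] w 0.0002
axes x [-0.721  0.254 -0.645] y [ 0.336  0.942 -0.004] z [ 0.606 -0.22  -0.764]
shift tool mm [-8.1  0.6  5.9] fraction [-0.203  0.016  0.149]
```

```bash
python3 -m inch '[[-0.06,0,0.045,0,0,0],[-0.06,0,0.045,0,0,0],[-0.06,0,0.045,0,0,0],[-0.05,0,0.04,0,0,0],[-0.05,0,0.04,0,0,0]]';python3 -m inch '[[-0.05,0,0.04,0,0,0],[-0.05,0,0.04,0,0,0],[0,0,0,0,0,0]]';python3 -c "
from h import *
from bench import *
togo([.5415-.007,.084+.0025,.012])
c=camera('top');np.savez('pics/t3.npz',**c);cv2.imwrite('pics/t3.png',cv2.resize(c['img'][120:290,170:430,::-1],None,fx=3,fy=3,interpolation=cv2.INTER_CUBIC))"
```

```text
time: 5.22
ee_pos: [0.5372, 0.0853, 0.0117]
eef_rot: [0.159, 0.926, -0.06, 0.338]
ft_force: [-4.7, 1.8, 2.3]
width: 0.0004
time: 5.6
ee_pos: [0.5424, 0.0833, 0.012]
eef_rot: [0.159, 0.926, -0.06, 0.338]
ft_force: [-1.6, 0.6, -0.1]
width: 0.0006
t 5.6 pos [0.5424 0.0833 0.012 ] F [-1.6  0.6 -0.1] w 0.0006
axes x [-0.721  0.254 -0.645] y [ 0.335  0.942 -0.004] z [ 0.606 -0.219 -0.764]
shift tool mm [ 6.6  0.4 -5.5] fraction [ 0.164  0.009 -0.137]
```

View pics/t3.png

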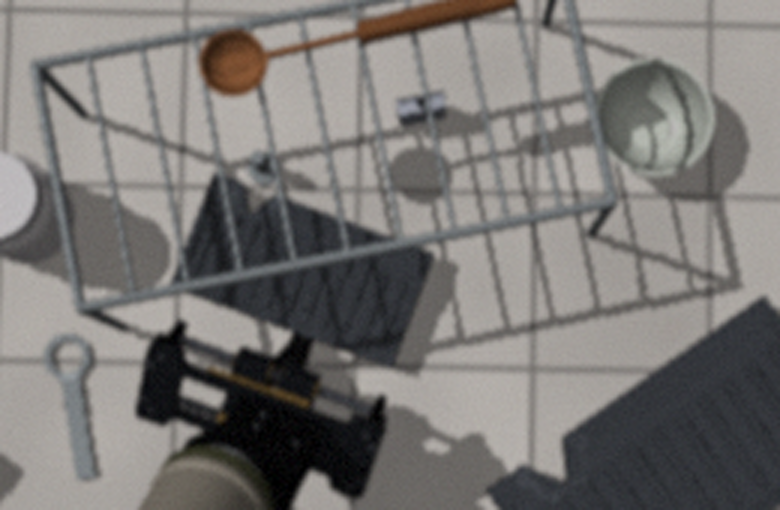

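```bash
cat >> h.py <<'E'
PEG=np.array([.693,.1165]);RTH=.216
def rel(t,th):
    c,s=np.cos(th),np.sin(th); d=PEG-t
    print('griddle',np.round(t,4),'th',round(th,3),'rel angle',round(th-RTH,3),'notch->peg in griddle mm',round((c*d[0]+s*d[1])*1e3,1),round((-s*d[0]+c*d[1])*1e3,1))
    return t,th
def topfit(c,pts,off=(170,120),k=3.,z=.025):
    m=np.array([ray(c,off[0]+u/k,off[1]+v/k,z) for u,v in pts]); r=fit(G,m); print('res mm',(r[2]*1e3).round(1).tolist()); return rel(r[0],r[1])
E
python3 - <<'E'
from h import *
c=load('pics/t3.npz')
topfit(c,[(222,178),(432,253),(395,365),(182,285)])
c0=load('pics/top0.npz')
topfit(c0,[(240,270),(455,350),(415,460),(205,375)],(160,90),2.96)
E
```

```text
res mm [[-4.3, -3.0], [-0.5, 6.5], [2.5, 2.3], [2.3, -5.8]]
griddle [0.6595 0.1197] th -0.331 rel angle -0.547 notch->peg in griddle mm 32.7 7.9
res mm [[-3.2, 1.7], [-1.6, 3.7], [1.4, 0.9], [3.5, -6.3]]
griddle [0.653  0.1225] th -0.346 rel angle -0.562 notch->peg in griddle mm 39.6 7.9
```

```bash
python3 -m inch '[[-0.057,0,0.048,-0.005,0,-0.006],[-0.057,0,0.048,-0.005,0,-0.006],[-0.057,0,0.048,-0.005,0,-0.006],[-0.057,0,0.048,0,0,0],[-0.057,0,0.048,0,0,0]]';python3 -c "
from h import *
from bench import *
togo([.5415-.007,.084+.0025,.012])
c=camera('top');np.savez('pics/t4.npz',**c);cv2.imwrite('pics/t4.png',cv2.resize(c['img'][120:270,170:340,::-1],None,fx=4,fy=4,interpolation=cv2.INTER_CUBIC))"
```

```text
time: 6.28
ee_pos: [0.5567, 0.0786, 0.0121]
eef_rot: [0.136, 0.929, -0.052, 0.339]
ft_force: [-2.7, 0.1, -0.9]
width: 0.0004
t 6.275 pos [0.5567 0.0786 0.0121] F [-2.7  0.1 -0.9] w 0.0004
axes x [-0.733  0.218 -0.645] y [ 0.289  0.957 -0.005] z [ 0.616 -0.19  -0.764]
shift tool mm [ 18.    1.2 -15.1] fraction [ 0.45   0.029 -0.377]
```

View pics/t4.png

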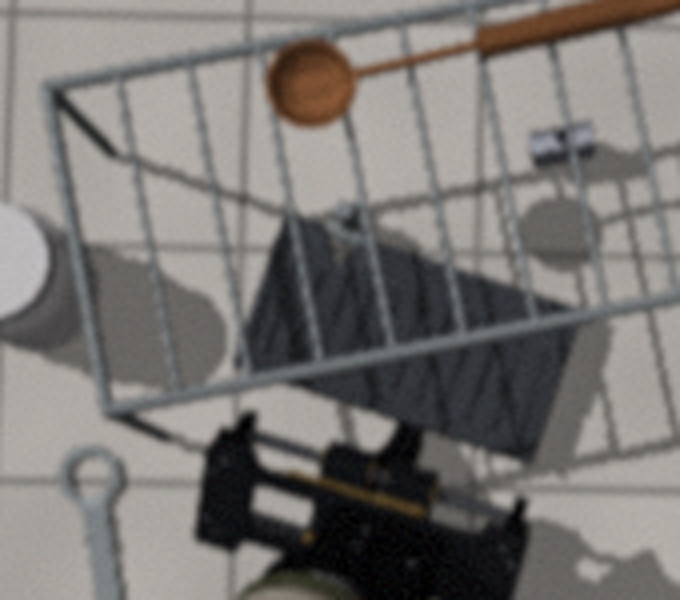

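```bash

python3 - <<'E'
from h import *
c=load('pics/t4.npz')
topfit(c,[(287,215),(577,312),(533,460),(245,362)],k=4.)
print(proj(c,[[.693,.1165,.045],[.693,.1165,.003]])-[170,120])
E
```

```text
res mm [[-2.3, 0.3], [-2.4, 5.3], [2.2, 0.9], [2.6, -6.5]]
griddle [0.6725 0.1216] th -0.299 rel angle -0.515 notch->peg in griddle mm 21.1 1.1
[[86.92541159 52.4645601 ]
 [88.95633066 56.14894828]]
```

```bash
python3 -m inch '[[-0.057,0,0.048,0,0,0],[-0.057,0,0.048,0,0,0],[-0.057,0,0.048,0,0,0],[-0.057,0,0.048,0,0,0]]';python3 -c "
from h import *
from bench import *
togo([.5415-.007,.084+.0025,.012])
c=camera('top');np.savez('pics/t5.npz',**c);cv2.imwrite('pics/t5.png',cv2.resize(c['img'][120:270,170:340,::-1],None,fx=4,fy=4,interpolation=cv2.INTER_CUBIC))"
```

```text
time: 6.82
ee_pos: [0.5681, 0.0754, 0.0121]
eef_rot: [0.136, 0.929, -0.052, 0.339]
ft_force: [-2.9, 1.4, -0.1]
width: 0.0004
t 6.825 pos [0.5681 0.0754 0.0121] F [-2.9  1.4 -0.1] w 0.0004
axes x [-0.733  0.217 -0.645] y [ 0.288  0.958 -0.005] z [ 0.616 -0.189 -0.764]
shift tool mm [ 27.1   1.  -22.7] fraction [ 0.677  0.024 -0.568]
```

View pics/t5.png

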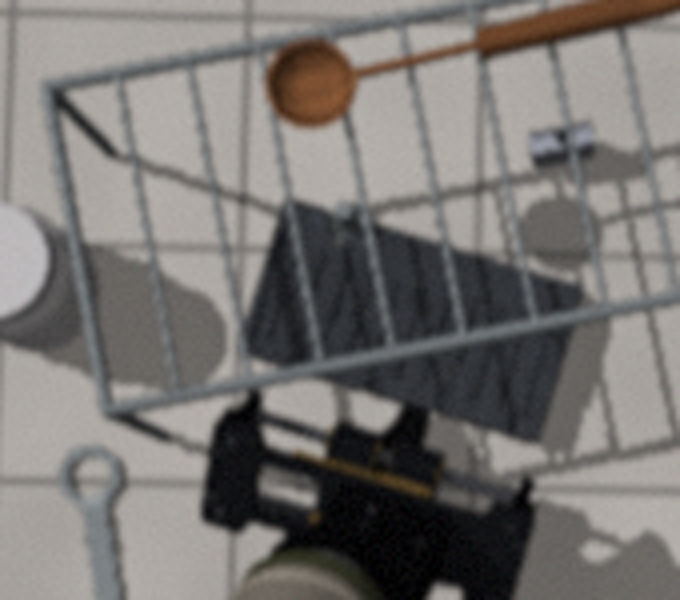

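```bash

python3 - <<'E'
from h import *
c=load('pics/t5.npz')
topfit(c,[(289,203),(583,290),(543,440),(248,348)],k=4.)
E
```

```text
res mm [[-3.3, 0.2], [-2.2, 4.2], [1.9, 0.1], [3.6, -4.5]]
griddle [0.682  0.1201] th -0.272 rel angle -0.488 notch->peg in griddle mm 11.5 -0.5
```

```bash
python3 -m inch '[[-0.038,0,0.032,0,0,0],[-0.038,0,0.032,0,0,0],[-0.038,0,0.032,0,0,0],[-0.038,0,0.032,0,0,0]]';python3 -m inch '[[-0.02,0,0.017,0,0,0],[-0.02,0,0.017,0,0,0]]';python3 -c "
from h import *
from bench import *
togo([.5415-.007,.084+.0025,.012])
c=camera('top');np.savez('pics/t6.npz',**c);cv2.imwrite('pics/t6.png',cv2.resize(c['img'][120:270,170:340,::-1],None,fx=4,fy=4,interpolation=cv2.INTER_CUBIC))"
```

```text
time: 7.38
ee_pos: [0.5756, 0.0731, 0.0121]
eef_rot: [0.136, 0.929, -0.052, 0.339]
ft_force: [-3.2, 0.4, -0.3]
width: 0.0003
time: 7.62
ee_pos: [0.5772, 0.0725, 0.0118]
eef_rot: [0.136, 0.929, -0.052, 0.339]
ft_force: [-9.0, 1.5, 2.1]
width: 0.0004
t 7.625 pos [0.5772 0.0725 0.0118] F [-9.   1.5  2.1] w 0.0004
axes x [-0.733  0.217 -0.644] y [ 0.288  0.958 -0.005] z [ 0.616 -0.189 -0.765]
shift tool mm [ 34.2   1.1 -29. ] fraction [ 0.855  0.027 -0.726]
```

View pics/t6.png

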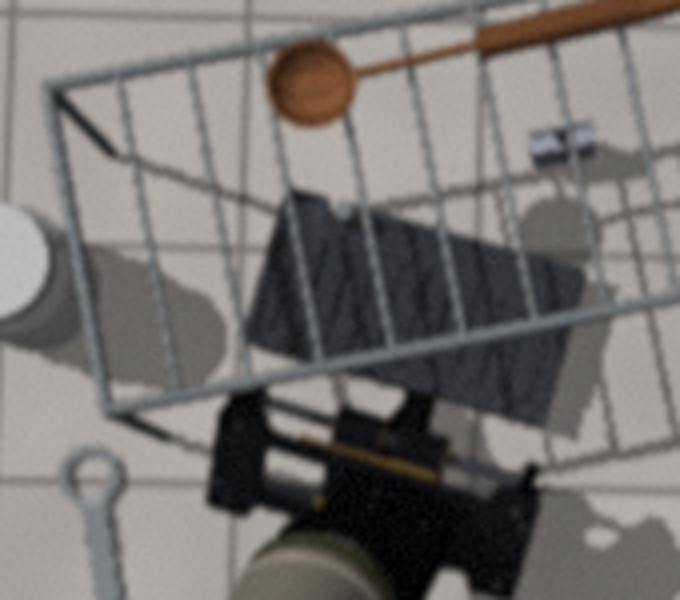

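```bash

python3 - <<'E'
from h import *
c=load('pics/t6.npz')
topfit(c,[(291,192),(583,268),(547,424),(250,340)],k=4.)
E
```

```text
res mm [[-3.0, -1.9], [-0.3, 4.8], [0.6, 0.9], [2.6, -3.9]]
griddle [0.6897 0.1205] th -0.244 rel angle -0.46 notch->peg in griddle mm 4.2 -3.1
```

```bash
python3 -m inch '[[-0.034,-0.042,0.028,-0.0054,0,-0.0064],[-0.034,-0.042,0.028,-0.0054,0,-0.0064],[-0.03,-0.042,0.025,-0.0054,0,-0.0064]]';python3 -c "
from h import *
from bench import *
togo([.5415-.007,.084+.0025,.012])
c=camera('top');np.savez('pics/t7.npz',**c);cv2.imwrite('pics/t7.png',cv2.resize(c['img'][120:270,170:340,::-1],None,fx=4,fy=4,interpolation=cv2.INTER_CUBIC))"
```

```text
time: 8.05
ee_pos: [0.5807, 0.0664, 0.0119]
eef_rot: [0.111, 0.933, -0.043, 0.34]
ft_force: [-5.3, 0.5, 1.1]
width: 0.0005
t 8.05 pos [0.5807 0.0664 0.0119] F [-5.3  0.5  1.1] w 0.0005
axes x [-0.744  0.178 -0.644] y [ 0.237  0.972 -0.005] z [ 0.625 -0.156 -0.765]
shift tool mm [ 37.9   8.6 -32. ] fraction [ 0.947  0.216 -0.801]
```

View pics/t7.png

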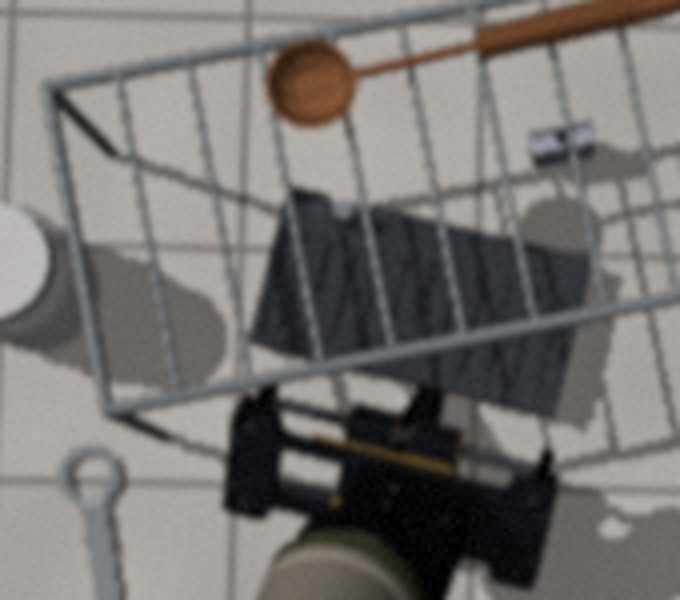

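```bash

python3 - <<'E'
from h import *
c=load('pics/t7.npz')
topfit(c,[(291,190),(587,256),(553,415),(253,340)],k=4.)
for th in (-.2,-.22): print(proj(c,[[.693-.0*np.cos(th),.1165,.025]]))
E
```

```text
res mm [[-2.8, -2.1], [0.5, 3.6], [0.1, 1.4], [2.2, -2.9]]
griddle [0.6919 0.1201] th -0.214 rel angle -0.43 notch->peg in griddle mm 1.8 -3.3
[[257.91114537 174.25282726]]
[[257.91114537 174.25282726]]
```

```bash
python3 -m inch '[[-0.031,-0.05,0.026,-0.0065,0,-0.0077],[-0.031,-0.05,0.026,-0.0065,0,-0.0077],[-0.031,-0.05,0.026,-0.0065,0,-0.0077],[-0.031,-0.05,0.026,-0.0065,0,-0.0077],[-0.031,-0.05,0.026,-0.0065,0,-0.0077]]';python3 -c "
from h import *
from bench import *
togo([.5415-.007,.084+.0025,.012])
c=camera('top');np.savez('pics/t8.npz',**c);cv2.imwrite('pics/t8.png',cv2.resize(c['img'][120:270,170:340,::-1],None,fx=4,fy=4,interpolation=cv2.INTER_CUBIC))"
```

```text
time: 8.72
ee_pos: [0.5871, 0.0546, 0.0122]
eef_rot: [0.062, 0.937, -0.025, 0.342]
ft_force: [-2.4, -0.0, -1.7]
width: 0.0007
t 8.725 pos [0.5871 0.0546 0.0122] F [-2.4 -0.  -1.7] w 0.0007
axes x [-0.759  0.098 -0.644] y [ 0.133  0.991 -0.005] z [ 0.638 -0.089 -0.765]
shift tool mm [ 43.1  24.6 -36.2] fraction [ 1.079  0.615 -0.905]
```

View pics/t8.png

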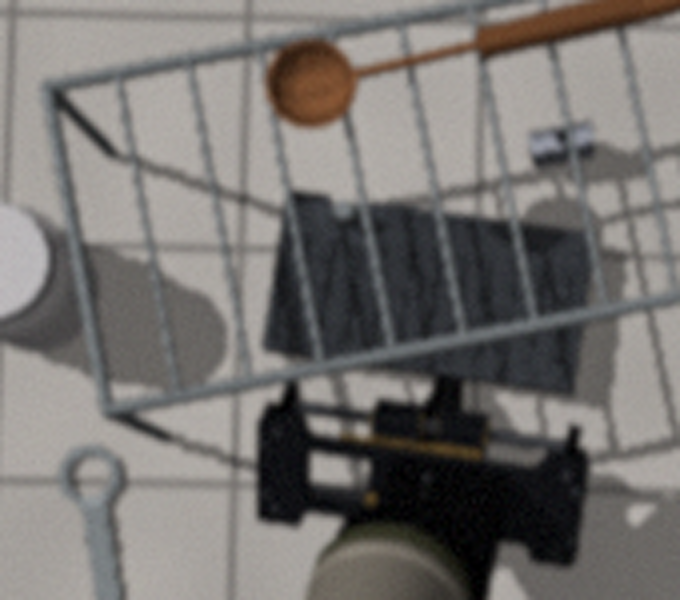

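```bash
cat >> h.py <<'E'
def contact(pos,th):
    # finger front edge in griddle frame assuming notch on peg
    f=np.array([np.cos(th),np.sin(th)]); p=np.array(pos[:2])+.0073*f-PEG
    print('contact in griddle frame mm',((f@p)*1e3).round(1),((-f[1]*p[0]+f[0]*p[1])*1e3).round(1))
E
python3 - <<'E'
from h import *
from bench import read_state
c=load('pics/t8.npz')
t,th=topfit(c,[(290,194),(592,235),(573,393),(265,350)],k=4.)
contact(read_state()['ee_pos'],th)
E
```

```text
res mm [[-1.7, -2.3], [-0.8, 2.9], [1.1, 1.1], [1.4, -1.7]]
griddle [0.6918 0.1191] th -0.119 rel angle -0.335 notch->peg in griddle mm 1.5 -2.5
contact in griddle frame mm -90.3 -74.6
```

```bash
python3 -m inch '[[-0.031,-0.05,0.026,-0.0065,0,-0.0077],[-0.031,-0.05,0.026,-0.0065,0,-0.0077],[-0.031,-0.05,0.026,-0.0065,0,-0.0077],[-0.031,-0.05,0.026,-0.0065,0,-0.0077],[-0.031,-0.05,0.026,-0.0065,0,-0.0077]]';python3 -c "
from h import *
from bench import *
togo([.5415-.007,.084+.0025,.012])
c=camera('top');np.savez('pics/t9.npz',**c);cv2.imwrite('pics/t9.png',cv2.resize(c['img'][120:270,170:340,::-1],None,fx=4,fy=4,interpolation=cv2.INTER_CUBIC))"
```

```text
time: 9.4
ee_pos: [0.5942, 0.0441, 0.0123]
eef_rot: [0.012, 0.939, -0.007, 0.343]
ft_force: [-2.9, 1.4, -0.5]
width: 0.0004
t 9.4 pos [0.5942 0.0441 0.0123] F [-2.9  1.4 -0.5] w 0.0004
axes x [-0.765  0.018 -0.644] y [ 0.028  1.    -0.005] z [ 0.643 -0.022 -0.765]
shift tool mm [ 46.6  40.7 -39.1] fraction [ 1.166  1.019 -0.977]
```

View pics/t9.png

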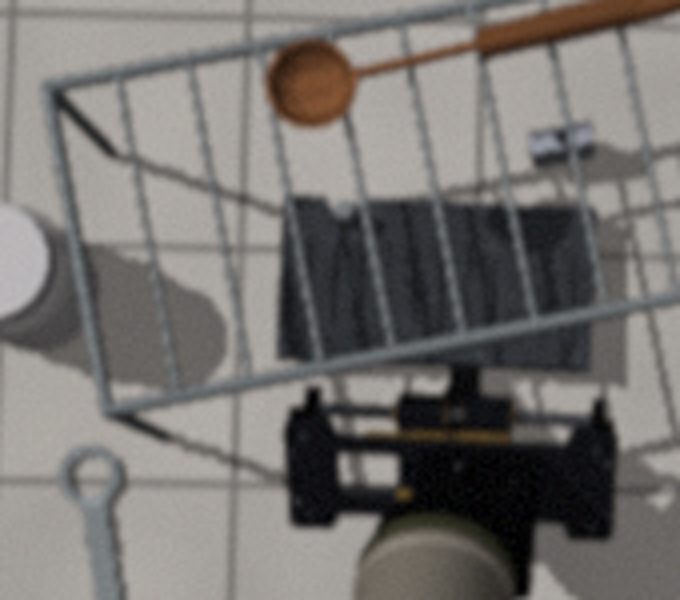

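```bash

python3 - <<'E'
from h import *
from bench import read_state
c=load('pics/t9.npz')
t,th=topfit(c,[(288,198),(594,212),(590,370),(278,355)],k=4.)
contact(read_state()['ee_pos'],th)
E
```

```text
res mm [[-1.6, -1.9], [-1.3, 2.5], [1.2, 0.7], [1.8, -1.3]]
griddle [0.6927 0.1185] th -0.027 rel angle -0.243 notch->peg in griddle mm 0.3 -2.0
contact in griddle frame mm -89.3 -75.8
```

```bash
python3 -m inch '[[-0.031,-0.05,0.026,-0.0065,0,-0.0077],[-0.031,-0.05,0.026,-0.0065,0,-0.0077],[-0.031,-0.05,0.026,-0.0065,0,-0.0077],[-0.031,-0.05,0.026,-0.0065,0,-0.0077],[-0.031,-0.05,0.026,-0.0065,0,-0.0077]]';python3 -c "
from h import *
from bench import *
togo([.5415-.007,.084+.0025,.012])
c=camera('top');np.savez('pics/t10.npz',**c);cv2.imwrite('pics/t10.png',cv2.resize(c['img'][120:270,170:340,::-1],None,fx=4,fy=4,interpolation=cv2.INTER_CUBIC))"
```

```text
time: 10.07
ee_pos: [0.6023, 0.0342, 0.0124]
eef_rot: [-0.037, 0.939, 0.011, 0.342]
ft_force: [-3.1, -0.5, -0.9]
width: 0.0006
t 10.075 pos [0.6023 0.0342 0.0124] F [-3.1 -0.5 -0.9] w 0.0006
axes x [-0.763 -0.062 -0.643] y [-0.077  0.997 -0.004] z [ 0.642  0.046 -0.766]
shift tool mm [ 48.7  57.3 -40.8] fraction [ 1.218  1.434 -1.021]
```

View pics/t10.png

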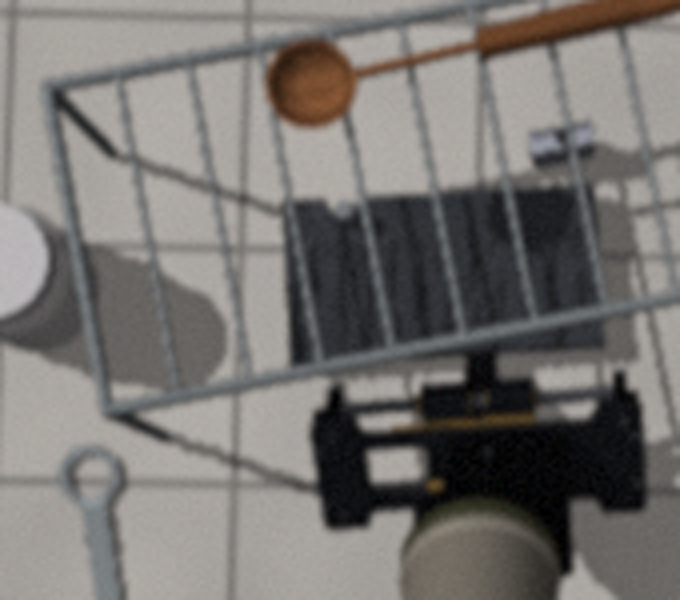

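```bash

python3 - <<'E'
from h import *
from bench import read_state
c=load('pics/t10.npz')
t,th=topfit(c,[(288,203),(592,187),(602,346),(292,362)],k=4.)
contact(read_state()['ee_pos'],th)
E
python3 -m inch '[[-0.031,-0.05,0.026,-0.0065,0,-0.0077],[-0.031,-0.05,0.026,-0.0065,0,-0.0077],[-0.031,-0.05,0.026,-0.0065,0,-0.0077],[-0.028,-0.045,0.023,-0.0065,0,-0.0077],[-0.02,-0.03,0.017,-0.0055,0,-0.0065]]';python3 -c "
from h import *
from bench import *
togo([.5415-.007,.084+.0025,.012])
c=camera('top');np.savez('pics/t11.npz',**c);cv2.imwrite('pics/t11.png',cv2.resize(c['img'][120:270,170:340,::-1],None,fx=4,fy=4,interpolation=cv2.INTER_CUBIC))"
```

```text
res mm [[-1.0, -3.1], [-0.8, 2.4], [0.8, 1.8], [1.1, -1.2]]
griddle [0.6929 0.1185] th 0.07 rel angle -0.146 notch->peg in griddle mm -0.1 -2.0
contact in griddle frame mm -88.7 -76.3
time: 10.75
ee_pos: [0.6107, 0.026, 0.0124]
eef_rot: [-0.085, 0.936, 0.029, 0.341]
ft_force: [-3.2, -0.1, -0.3]
width: 0.0002
t 10.75 pos [0.6107 0.026  0.0124] F [-3.2 -0.1 -0.3] w 0.0002
axes x [-0.753 -0.139 -0.643] y [-0.178  0.984 -0.004] z [ 0.633  0.111 -0.766]
shift tool mm [ 49.2  73.1 -41.2] fraction [ 1.231  1.828 -1.031]
```

View pics/t11.png

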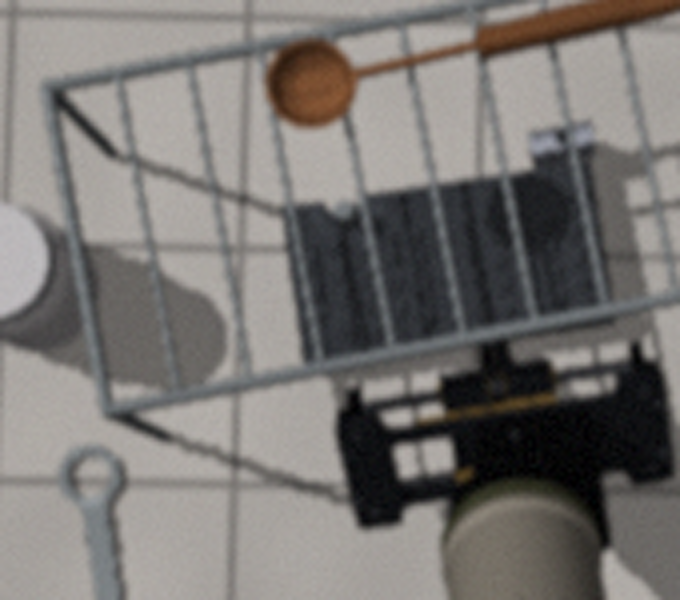

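```bash
python3 -m inch '[[-0.0155,-0.025,0.013,-0.003,0,-0.004],[-0.0155,-0.025,0.013,-0.003,0,-0.004],[-0.0155,-0.02,0.013,-0.003,0,-0.004]]';python3 -m inch '[[-0.0155,0,0.013,0,0,0]]';python3 -c "
from h import *
from bench import *
togo([.5415-.007,.084+.0025,.012])
contact(read_state()['ee_pos'],.216)"
```

```text
time: 11.18
ee_pos: [0.6135, 0.0238, 0.0123]
eef_rot: [-0.1, 0.934, 0.033, 0.34]
ft_force: [-4.6, -0.8, -0.3]
width: 0.0002
time: 11.3
ee_pos: [0.6143, 0.0235, 0.0123]
eef_rot: [-0.099, 0.934, 0.033, 0.34]
ft_force: [-6.4, -2.9, 1.3]
width: 0.0005
t 11.3 pos [0.6143 0.0235 0.0123] F [-6.4 -2.9  1.3] w 0.0005
axes x [-0.749 -0.163 -0.643] y [-0.208  0.978 -0.006] z [ 0.63   0.129 -0.766]
shift tool mm [ 49.6  78.2 -41.9] fraction [ 1.241  1.956 -1.048]
contact in griddle frame mm -89.5 -74.0
```

```bash
python3 -m inch '[[-0.0155,0,0.013,0,0,0]]'; python3 -m inch '[[-0.0155,0,0.013,0,0,0]]';python3 -m inch '[[0,0,0,0,0,0]]'
```

```text
time: 11.42
ee_pos: [0.6148, 0.0234, 0.0121]
eef_rot: [-0.099, 0.935, 0.033, 0.34]
ft_force: [-11.7, -5.0, 4.7]
width: 0.0002
time: 11.55
ee_pos: [0.6154, 0.0232, 0.012]
eef_rot: [-0.099, 0.935, 0.033, 0.34]
ft_force: [-14.1, -6.3, 7.9]
width: 0.0004
time: 11.68
ee_pos: [0.6154, 0.0231, 0.012]
eef_rot: [-0.099, 0.935, 0.033, 0.34]
ft_force: [-10.7, -5.0, 5.5]
width: 0.0001
```

```bash
python3 -m inch '[[-0.022,0,0.0053,0,0,0]]'; python3 -m inch '[[-0.019,0,0.009,0,0,0]]';python3 -m inch '[[0,0,0,0,0,0]]'
python3 -c "
from h import *
from bench import *
contact(read_state()['ee_pos'],.216)
c=camera('top');np.savez('pics/t12.npz',**c);cv2.imwrite('pics/t12.png',cv2.resize(c['img'][140:240,220:350,::-1],None,fx=6,fy=6,interpolation=cv2.INTER_CUBIC))"
```

```text
time: 11.8
ee_pos: [0.6157, 0.023, 0.0121]
eef_rot: [-0.099, 0.935, 0.033, 0.34]
ft_force: [-16.4, -6.9, 6.5]
width: 0.0004
time: 11.92
ee_pos: [0.6159, 0.023, 0.0119]
eef_rot: [-0.098, 0.935, 0.033, 0.339]
ft_force: [-23.8, -8.9, 12.6]
width: 0.0002
time: 12.05
ee_pos: [0.6159, 0.023, 0.0119]
eef_rot: [-0.099, 0.935, 0.033, 0.339]
ft_force: [-19.9, -8.3, 11.4]
width: 0.0002
contact in griddle frame mm -88.1 -74.8
```

View pics/t12.png

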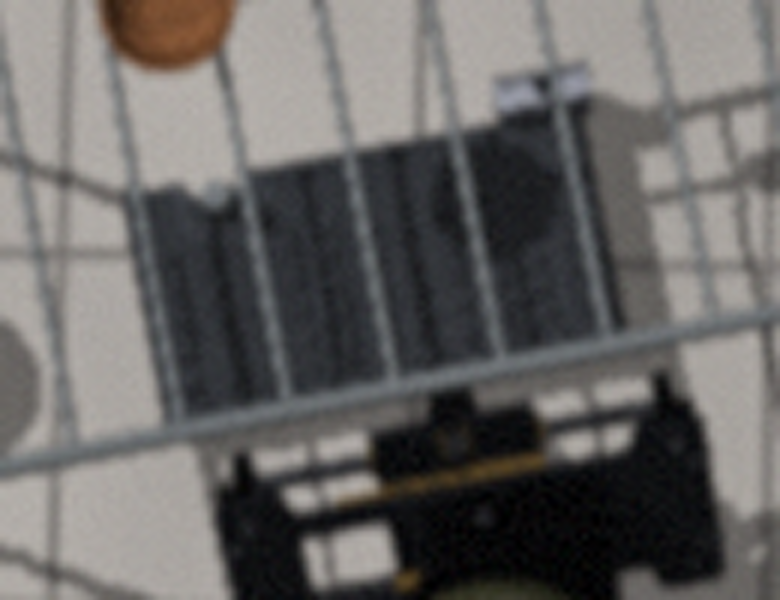

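```bash
python3 -m inch '[[0.115,0,-0.097,0,0,0],[0,0.4,0,0,0,0],[0,0.35,0,0,0,0],[0,0,0,0,0,0]]'
python3 -c "
from h import *
from bench import *
togo([.6159-.006,.023,.012])
contact(read_state()['ee_pos'],.216)
c=camera('top');np.savez('pics/t13.npz',**c);cv2.imwrite('pics/t13.png',cv2.resize(c['img'][140:240,220:350,::-1],None,fx=6,fy=6,interpolation=cv2.INTER_CUBIC))"
```

```text
time: 12.6
ee_pos: [0.606, 0.0543, 0.0137]
eef_rot: [-0.101, 0.934, 0.033, 0.341]
ft_force: [0.5, -0.2, -1.0]
width: 0.0007
t 12.6 pos [0.606  0.0543 0.0137] F [ 0.5 -0.2 -1. ] w 0.0007
axes x [-0.747 -0.165 -0.644] y [-0.211  0.977 -0.006] z [ 0.631  0.131 -0.765]
shift tool mm [  3.4 -31.4  -0.4] fraction [ 0.084 -0.784 -0.009]
contact in griddle frame mm -91.0 -42.2
```

View pics/t13.png

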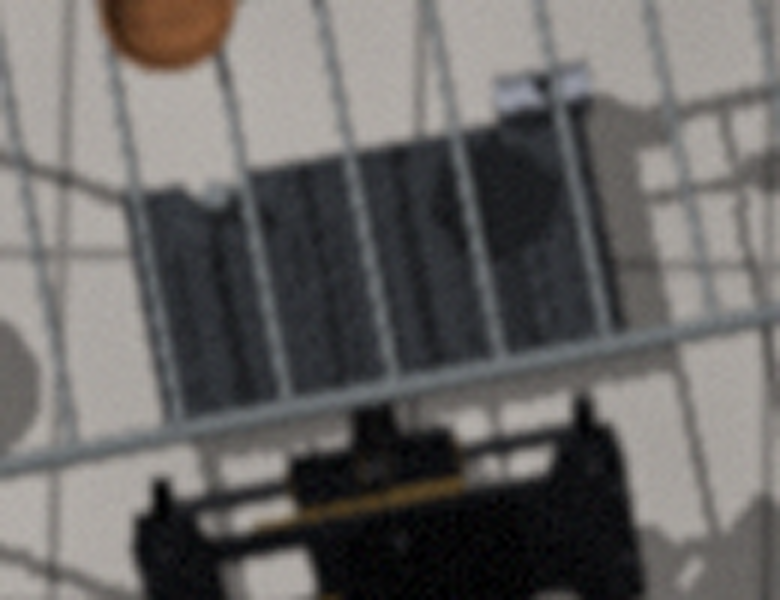

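```bash
python3 -m inch '[[-0.019,0,0.016,0,0,0],[-0.019,0,0.016,0,0,0]]'; python3 -m inch '[[-0.019,0,0.009,0,0,0]]';python3 -m inch '[[-0.019,0,0.009,0,0,0]]';python3 -m inch '[[-0.019,0,0.009,0,0,0]]'
```

```text
time: 12.9
ee_pos: [0.6077, 0.0525, 0.013]
eef_rot: [-0.099, 0.934, 0.033, 0.341]
ft_force: [-0.2, -0.5, 0.3]
width: 0.0009
time: 13.02
ee_pos: [0.6082, 0.0528, 0.013]
eef_rot: [-0.099, 0.934, 0.033, 0.34]
ft_force: [-1.4, -1.2, -0.3]
width: 0.0008
time: 13.15
ee_pos: [0.6085, 0.0529, 0.0129]
eef_rot: [-0.099, 0.935, 0.033, 0.34]
ft_force: [-4.2, -3.4, 1.7]
width: 0.0005
time: 13.28
ee_pos: [0.6088, 0.0529, 0.0127]
eef_rot: [-0.099, 0.935, 0.033, 0.34]
ft_force: [-9.8, -5.4, 5.7]
width: 0.0005
```

```bash
python3 -m inch '[[-0.021,0,0.004,0,0,0]]';python3 -m inch '[[-0.021,0,0.004,0,0,0]]';python3 -m inch '[[0,0,0,0,0,0]]'; python3 -c "
from h import *
from bench import *
contact(read_state()['ee_pos'],.216)"
```

```text
time: 13.4
ee_pos: [0.609, 0.053, 0.0127]
eef_rot: [-0.099, 0.935, 0.033, 0.339]
ft_force: [-12.2, -6.5, 6.1]
width: 0.0003
time: 13.52
ee_pos: [0.6091, 0.0531, 0.0127]
eef_rot: [-0.099, 0.935, 0.033, 0.339]
ft_force: [-14.9, -6.6, 6.7]
width: 0.0003
time: 13.65
ee_pos: [0.6091, 0.053, 0.0127]
eef_rot: [-0.099, 0.935, 0.033, 0.339]
ft_force: [-14.0, -6.4, 6.7]
width: 0.0005
contact in griddle frame mm -88.3 -44.0
```

```bash
python3 -m inch '[[-0.019,0,0.006,0,0,0]]';python3 -m inch '[[-0.019,0,0.006,0,0,0]]';python3 -m inch '[[0,0,0,0,0,0],[0,0,0,0,0,0]]'; python3 -c "
from h import *
from bench import *
contact(read_state()['ee_pos'],.216)"
```

```text
time: 13.78
ee_pos: [0.6092, 0.053, 0.0126]
eef_rot: [-0.099, 0.935, 0.033, 0.338]
ft_force: [-20.0, -7.2, 10.1]
width: 0.0007
time: 13.9
ee_pos: [0.6094, 0.0531, 0.0126]
eef_rot: [-0.099, 0.935, 0.033, 0.338]
ft_force: [-25.6, -8.7, 13.9]
width: 0.0005
time: 14.15
ee_pos: [0.6093, 0.0531, 0.0126]
eef_rot: [-0.099, 0.935, 0.033, 0.338]
ft_force: [-23.4, -8.6, 13.1]
width: 0.0006
contact in griddle frame mm -88.0 -44.0
```

```bash
python3 -m inch '[[0.115,0,-0.097,0,0,0],[0,-0.45,0,0,0,0],[0,-0.45,0,0,0,0],[0,0,0,0,0,0]]'
python3 -c "
from h import *
from bench import *
togo([.6159-.006,.023,.012])
contact(read_state()['ee_pos'],.216)"
```

```text
time: 14.65
ee_pos: [0.6148, 0.0164, 0.0155]
eef_rot: [-0.098, 0.934, 0.033, 0.341]
ft_force: [-1.1, 0.1, -0.1]
width: 0.0005
t 14.65 pos [0.6148 0.0164 0.0155] F [-1.1  0.1 -0.1] w 0.0005
axes x [-0.748 -0.161 -0.644] y [-0.206  0.979 -0.006] z [ 0.631  0.128 -0.765]
shift tool mm [4.8 7.5 0.4] fraction [0.121 0.188 0.01 ]
contact in griddle frame mm -90.5 -81.0
```

```bash
python3 -m inch '[[0.03,0,0.037,0,0,0],[-0.019,0,0.016,0,0,0]]'; python3 -m inch '[[-0.019,0,0.012,0,0,0]]';python3 -m inch '[[-0.02,0,0.006,0,0,0]]';python3 -m inch '[[-0.02,0,0.006,0,0,0]]';python3 -m inch '[[-0.02,0,0.006,0,0,0]]'
```

```text
time: 14.9
ee_pos: [0.615, 0.0192, 0.0131]
eef_rot: [-0.1, 0.934, 0.033, 0.34]
ft_force: [0.5, -0.2, -0.9]
width: 0.0006
time: 15.02
ee_pos: [0.6157, 0.0193, 0.0131]
eef_rot: [-0.1, 0.934, 0.034, 0.34]
ft_force: [-2.7, 0.2, -0.5]
width: 0.0002
time: 15.15
ee_pos: [0.616, 0.0192, 0.013]
eef_rot: [-0.1, 0.935, 0.034, 0.34]
ft_force: [-5.8, 0.4, 0.4]
width: 0.0007
time: 15.28
ee_pos: [0.6162, 0.0193, 0.013]
eef_rot: [-0.1, 0.935, 0.034, 0.339]
ft_force: [-8.9, -0.5, 1.2]
width: 0.0004
time: 15.4
ee_pos: [0.6163, 0.0194, 0.0129]
eef_rot: [-0.1, 0.935, 0.034, 0.339]
ft_force: [-12.9, -1.7, 3.7]
width: 0.0004
```

```bash
python3 -m inch '[[-0.02,0,0.006,0,0,0]]';python3 -m inch '[[-0.02,0,0.006,0,0,0]]';python3 -m inch '[[-0.012,0,0.004,0,0,0]]';python3 -m inch '[[0,0,0,0,0,0],[0,0,0,0,0,0]]'; python3 -c "
from h import *
from bench import *
contact(read_state()['ee_pos'],.216)"
```

```text
time: 15.52
ee_pos: [0.6165, 0.0194, 0.0128]
eef_rot: [-0.1, 0.935, 0.034, 0.338]
ft_force: [-18.0, -2.5, 6.5]
width: 0.0003
time: 15.65
ee_pos: [0.6166, 0.0195, 0.0127]
eef_rot: [-0.1, 0.935, 0.034, 0.338]
ft_force: [-23.1, -4.3, 9.2]
width: 0.0002
time: 15.78
ee_pos: [0.6167, 0.0195, 0.0127]
eef_rot: [-0.1, 0.935, 0.034, 0.338]
ft_force: [-24.9, -4.7, 12.3]
width: 0.0007
time: 16.02
ee_pos: [0.6167, 0.0195, 0.0127]
eef_rot: [-0.1, 0.935, 0.034, 0.338]
ft_force: [-23.4, -3.8, 10.3]
width: 0.0005
contact in griddle frame mm -88.0 -78.4
```

```bash
python3 -m inch '[[-0.008,0,-0.01,0,0,0],[0,0,0,0,0,0],[0,0,0,0,0,0],[0,0,0,0,0,0]]'; python3 -c "
from h import *
from bench import *
c=camera('top');np.savez('pics/t14.npz',**c);cv2.imwrite('pics/t14.png',cv2.resize(c['img'][140:240,220:350,::-1],None,fx=6,fy=6,interpolation=cv2.INTER_CUBIC))
c=camera('side');np.savez('pics/s14.npz',**c);cv2.imwrite('pics/s14.png',cv2.resize(c['img'][140:300,240:450,::-1],None,fx=3.7,fy=3.7,interpolation=cv2.INTER_CUBIC))"
```

```text
time: 16.52
ee_pos: [0.6166, 0.0195, 0.0129]
eef_rot: [-0.1, 0.935, 0.034, 0.337]
ft_force: [-18.3, -3.5, 4.7]
width: 0.0003
```

View pics/t14.png

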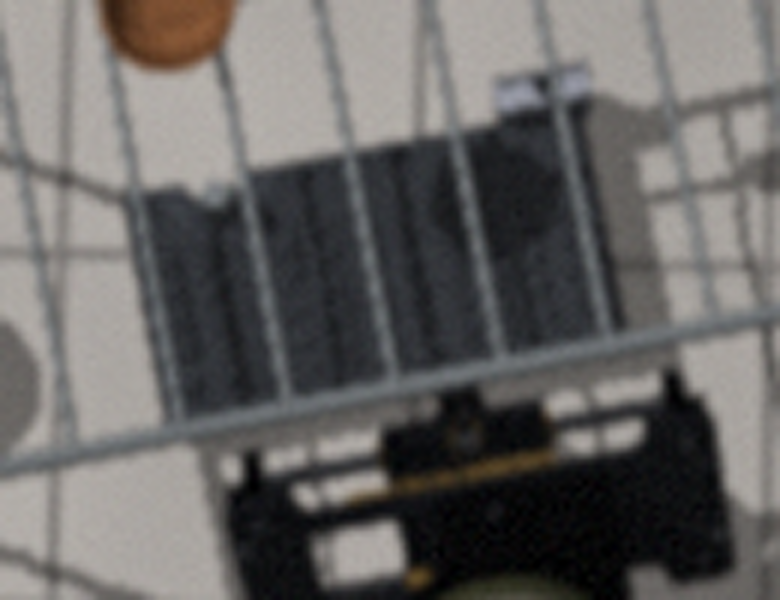

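View pics/s14.png

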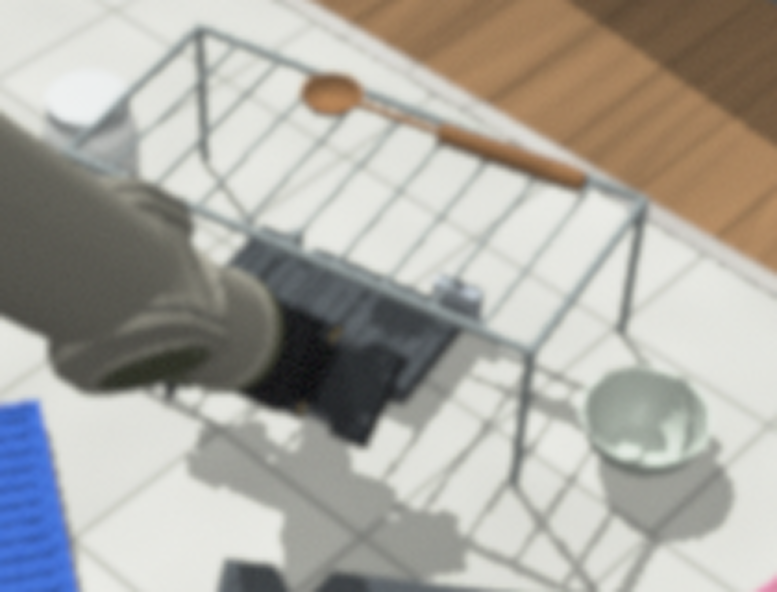

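```bash
python3 - <<'E'
from h import *
c=load('pics/t14.npz')
f=lambda u,v,z: ray(c,220+u/6,140+v/6,z)
def hd(a,b,z):
    p,q=f(*a,z),f(*b,z); d=p-q; return np.arctan2(-d[0],d[1])  # heading of x axis (perp to y)
print('back edge',hd((250,171),(495,126),.025),'rod',hd((0,468),(780,312),.145))
# subpixel: fit the back edge by darkness along columns
g=cv2.cvtColor(c['img'],cv2.COLOR_RGB2GRAY).astype(float)
pts=[]
for u in range(263,303):
    col=g[155:185,u]; gr=np.diff(col); i=gr.argmin()
    if 0<i<28:
        a,b,d=gr[i-1],gr[i],gr[i+1]; pts.append((u,155+i+.5+.5*(a-d)/(a-2*b+d)))
pts=np.array(pts)
W=np.array([ray(c,u,v,.025) for u,v in pts])[:,:2]
for _ in range(6):
    k=np.polyfit(W[:,1],W[:,0],1); r=W[:,0]-np.polyval(k,W[:,1]); m=abs(r)<max(.0012,1.5*np.median(abs(r))); W=W[m]
print(len(W),'heading',-np.arctan(k[0]),'rms mm',r.std()*1e3,' dist of edge from peg mm',(np.polyval(k,PEG[1])-PEG[0])*np.cos(np.arctan(k[0]))*1e3)
E
```

```text
back edge 0.20514726852231885 rod 0.21767675540832426
31 heading 0.20854100194182554 rms mm 0.35212469357705356  dist of edge from peg mm 14.112499781217144
```

```bash
python3 -m inch '[[-0.019,0,0.007,0,0,0],[-0.008,0,-0.002,0,0,0],[0,0,0,0,0,0]]'; python3 -m inch '[[0,0,0,0,0,0],[0,0,0,0,0,0],[0,0,0,0,0,0]]'
```

```text
time: 17.0
ee_pos: [0.6167, 0.0195, 0.0129]
eef_rot: [-0.1, 0.936, 0.034, 0.337]
ft_force: [-22.8, -4.3, 7.7]
width: 0.0004
time: 17.38
ee_pos: [0.6167, 0.0196, 0.0129]
eef_rot: [-0.1, 0.936, 0.034, 0.337]
ft_force: [-23.4, -4.6, 7.0]
width: 0.0006
```

```bash
python3 -m inch '[[0.135,0,-0.105,0,0,0],[0.01,0.44,0.02,0,0,0],[0.02,0,0.03,0,0,0],[0,0,0,0,0,0]]'; python3 -c "
from h import *
from bench import *
togo([.6159-.006,.023,.012])
contact(read_state()['ee_pos'],.216)"
```

```text
time: 17.88
ee_pos: [0.6116, 0.0351, 0.0138]
eef_rot: [-0.1, 0.934, 0.033, 0.341]
ft_force: [0.7, 0.4, -0.5]
width: 0.0003
t 17.875 pos [0.6116 0.0351 0.0138] F [ 0.7  0.4 -0.5] w 0.0003
axes x [-0.748 -0.164 -0.643] y [-0.209  0.978 -0.006] z [ 0.63   0.13  -0.765]
shift tool mm [  4.5 -11.5  -1.3] fraction [ 0.112 -0.287 -0.032]
contact in griddle frame mm -89.6 -62.0
```

```bash
python3 -m inch '[[-0.019,0,0.014,0,0,0],[-0.019,0,0.008,0,0,0]]'; python3 -m inch '[[-0.02,0,0.006,0,0,0],[-0.02,0,0.006,0,0,0]]';python3 -m inch '[[-0.02,0,0.006,0,0,0],[0,0,0,0,0,0]]'
```

```text
time: 18.12
ee_pos: [0.6125, 0.0352, 0.0135]
eef_rot: [-0.099, 0.935, 0.033, 0.34]
ft_force: [-5.2, -0.9, 3.9]
width: 0.0004
time: 18.38
ee_pos: [0.6129, 0.0353, 0.0134]
eef_rot: [-0.099, 0.935, 0.033, 0.339]
ft_force: [-14.6, -3.9, 6.9]
width: 0.0003
time: 18.62
ee_pos: [0.613, 0.0353, 0.0134]
eef_rot: [-0.099, 0.935, 0.033, 0.339]
ft_force: [-17.6, -4.6, 10.1]
width: 0.0005
```

```bash
python3 -m inch '[[-0.022,0,0.003,0,0,0],[-0.01,0,0.0,0,0,0],[0,0,0,0,0,0]]'; python3 -m inch '[[0,0,0,0,0,0],[0,0,0,0,0,0],[0,0,0,0,0,0]]';python3 -c "
from h import *
from bench import *
contact(read_state()['ee_pos'],.216)"
```

```text
time: 19.0
ee_pos: [0.6132, 0.0353, 0.0134]
eef_rot: [-0.099, 0.935, 0.033, 0.338]
ft_force: [-21.6, -5.9, 11.1]
width: 0.0003
time: 19.38
ee_pos: [0.6132, 0.0354, 0.0134]
eef_rot: [-0.099, 0.935, 0.033, 0.338]
ft_force: [-22.1, -5.5, 11.5]
width: 0.0003
contact in griddle frame mm -88.1 -62.1
```

```bash
python3 -m inch '[[0.06,0,-0.05,0,0,0],[0.06,0,-0.06,0,0,0],[0.3,0,-0.28,0,0,0],[0.4,0,-0.4,0,0,0],[0.4,0,-0.4,0,0,0]]'; python3 -m inch '[[0.4,0,-0.5,0,0,0],[0.2,0,-0.8,0,0,0],[0,0,-1,0,0,0],[0,0,-1,0,0,0],[0,0,0,0,0,0]]'
python3 -c "
from h import *
from bench import *
togo([.4,.0,.2])
s=read_state()
c=camera('wrist');np.savez('pics/w15.npz',pos=s['ee_pos'],rot=s['eef_rot'],**c);cv2.imwrite('pics/w15.png',c['img'][:,:,::-1])
c=camera('top');np.savez('pics/t15.npz',**c);cv2.imwrite('pics/t15.png',cv2.resize(c['img'][120:270,150:430,::-1],None,fx=2.8,fy=2.8,interpolation=cv2.INTER_CUBIC))"
```

```text
time: 20.0
ee_pos: [0.5498, 0.0221, 0.0213]
eef_rot: [-0.1, 0.934, 0.033, 0.341]
ft_force: [0.0, 0.3, 1.1]
width: 0.0003
time: 20.62
ee_pos: [0.5287, 0.0034, 0.0384]
eef_rot: [-0.094, 0.939, 0.024, 0.331]
ft_force: [-0.1, -1.2, -0.6]
width: 0.0008
t 20.625 pos [0.5287 0.0034 0.0384] F [-0.1 -1.2 -0.6] w 0.0008
axes x [-0.764 -0.16  -0.625] y [-0.191  0.981 -0.018] z [ 0.617  0.106 -0.78 ]
shift tool mm [  -2.3   18.4 -205.8] fraction [-0.056  0.461 -5.145]
```

View pics/t15.png

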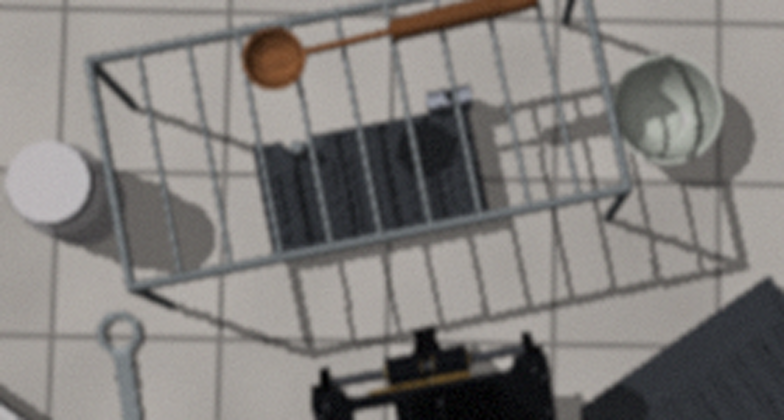

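View pics/w15.png

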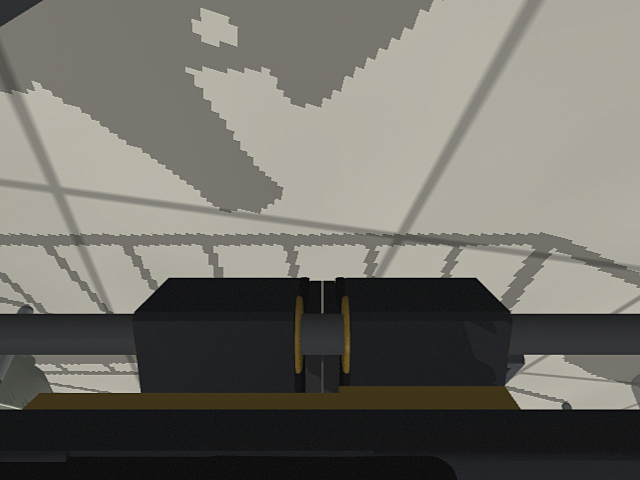

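```bash
python3 -m inch '[[-0.3,0,-0.39,0,0.04,0],[-0.3,0,-0.39,0,0.04,0],[-0.3,0,-0.45,0,0.04,0],[-0.3,0,-0.45,0,0.04,0],[0,0,0,0,0,0]]'
python3 -c "
from h import *
from bench import *
togo([.4,.0,.2])
print(read_state()['joint_positions'].round(2))
c=camera('side');np.savez('pics/s16.npz',**c);cv2.imwrite('pics/s16.png',c['img'][:,:,::-1])
c=camera('top');np.savez('pics/t16.npz',**c);cv2.imwrite('pics/t16.png',c['img'][:,:,::-1])
g=cv2.cvtColor(c['img'],cv2.COLOR_RGB2GRAY).astype(float)
pts=[]
for u in range(263,303):
    col=g[155:185,u]; gr=np.diff(col); i=gr.argmin()
    if 0<i<28:
        a,b,d=gr[i-1],gr[i],gr[i+1]; pts.append((u,155+i+.5+.5*(a-d)/(a-2*b+d)))
W=np.array([ray(c,u,v,.025) for u,v in pts])[:,:2]
for _ in range(6):
    k=np.polyfit(W[:,1],W[:,0],1); r=W[:,0]-np.polyval(k,W[:,1]); W=W[abs(r)<max(.0012,1.5*np.median(abs(r)))]
print(len(W),'heading',-np.arctan(k[0]),r.std()*1e3,(np.polyval(k,PEG[1])-PEG[0])*np.cos(np.arctan(k[0]))*1e3)
c0=load('pics/top0.npz')
d=cv2.absdiff(c0['img'],c['img']).max(2)
cv2.imwrite('pics/diff16.png',d*3)
"
```

```text
time: 21.35
ee_pos: [0.535, -0.0219, 0.0717]
eef_rot: [-0.081, 0.963, -0.023, 0.254]
ft_force: [0.3, -0.2, -0.4]
width: 0.0006
t 21.35 pos [ 0.535  -0.0219  0.0717] F [ 0.3 -0.2 -0.4] w 0.0006
axes x [-0.858 -0.167 -0.486] y [-0.144  0.986 -0.085] z [ 0.494 -0.002 -0.87 ]
shift tool mm [  49.8   30.2 -178.3] fraction [ 1.244  0.754 -4.458]
[ 1.37  0.2  -1.45  2.26  0.59  0.39  1.21]
39 heading 0.21122229009170615 0.36782909151302645 14.05395026503826
```

View pics/diff16.png

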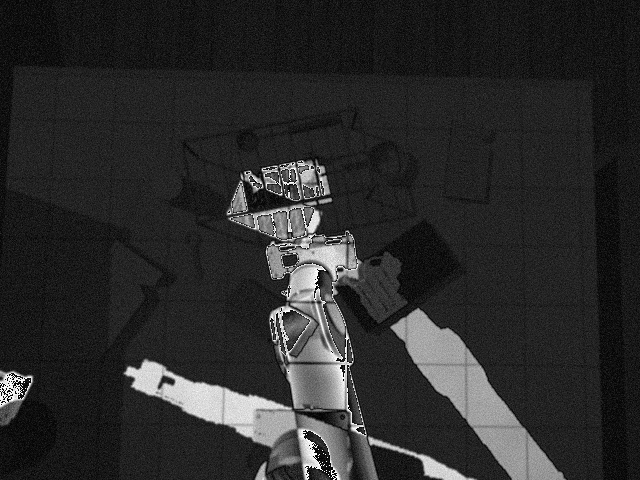

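View pics/s16.png

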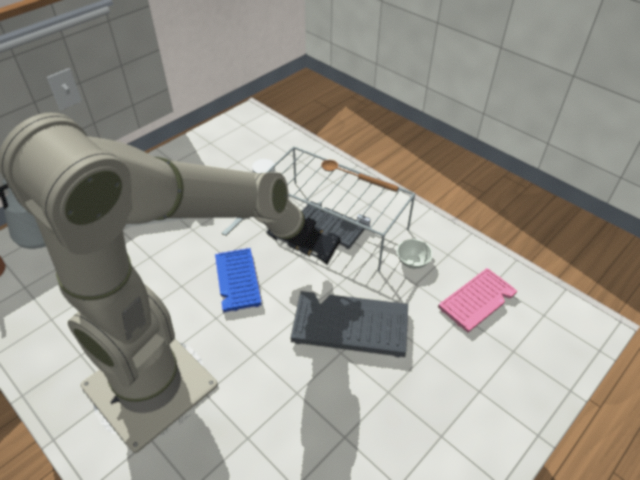

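```bash
python3 -c "
from bench import *
print(read_state()['joint_vel'].round(3), read_state()['ft_force'].round(1))
print(close_job())"
```

```text
[-0.007  0.003  0.013  0.024 -0.011 -0.002  0.018] [-1.2  0.9 -0. ]
the job is handed in; nothing more can be done
None
```

The small black griddle is home under the wire shelf, and I handed the job in at about 21 s of the 72 s. `close_job` gives no verdict, so what follows is only from my own measurements.

**What I did:**
- With the fingers shut and leaning about 40 degrees, I pushed the front edge at y about −75 mm until the notch met the peg. The griddle was then still about 0.46 rad out.
- I swung it round the peg, following its arc. The notch stayed within about 4 mm of the peg by camera, and the push was mostly 3 to 9 N.
- I pressed it home with about 22 to 27 N sideways at y −75, −44, −78 and then −62 mm, holding each of the last two for about half a second or more. The highest readings slightly passed the advised 25 N.
- I then backed the tool out.

**Last checks:**
- **Heading:** the back edge measured 0.211 rad against 0.216 for the shelf, so it lies square within about 0.01 rad.
- **Seating:** the finger stopped at the same depth, within 0.1 mm, at all four press points. This fits the notch being on the peg and the edge flush on the block.
- **Bystanders:** the top view before and after shows no change in the container, bowl, spoon or opener.
- **Tool:** it was clear of everything, with no more than about 1.5 N of sensor noise.

**What disagreed or could not be checked:**
- The camera put the back edge 14 mm ahead of the peg axis instead of 12 mm, which is within the calibration error.
- The tool bore down with about 5 to 14 N while pressing.
- I could not measure the forces on the peg and block separately; I inferred them from the press positions.
- On the retreat the arm fell short of the commanded path, and joint 3 ended at −1.45 rad, close to its −1.47 limit.

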